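# Check the prosthesis coupling case against its layout card

### The job

Open the lid of the blue kit case fully and compare the three pockets with the layout card beside it: the pocket marked by the red crossed tile should be empty. Take the wrongly packed coupling out of that pocket and stand it upright in the orange returns tray. Leave the other two couplings standing in their pockets, the spare coupling on the table alone, and the lid open.

Things in the scene. Friction and masses are not known exactly. Their poses are not given: they have to be found in the camera images.
- lid (a joint): hinge of the see-through lid of the blue kit case, rad: 0 shut, grows as the lid opens upward, stop at 1.75 (just past upright; fully open). It may start slightly ajar. The hinge is stiff with friction (about 0.14 N m), so the lid stays where it is left.
- lid_tab (a point): point to grip on the lid's yellow tab, 20 mm out from the case's front edge. The tab is 16 mm wide (case y), 10 mm thick and sticks out 32 mm from the middle of the lid's front edge, towards the robot; the lid turns with it. With the lid shut the point is about 63 mm above the table, 80 mm from the case's centre. Axes move with the lid: x from the tab towards the hinge, y along the hinge, z out of the lid's top.
- lid_hinge (a point): point on the lid's hinge line, at the middle of the case's far top edge, 140 mm from lid_tab; its y axis is the hinge line (towards the robot's left), axes turn with the lid.
- case: the blue kit case, fixed to the table: 120 mm (x) by 297 mm (y) by 60 mm high, walls and floor 5 mm. Origin at the centre of its underside; x points from its front towards its hinge, y to the robot's left along the row of pockets. Three pockets side by side along y, 95 mm apart, parted by low ribs that rise 10 mm over the inner floor.
- pocket0 (a point): centre of the floor of the left pocket (case +y), 5 mm above the table
- pocket1 (a point): centre of the floor of the middle pocket, 5 mm above the table
- pocket2 (a point): centre of the floor of the right pocket (case -y), 5 mm above the table
- card: white layout card lying on the table to the right of the case as the robot sees it, 60 by 130 by 3 mm, fixed; origin at the centre of its underside, y to the robot's left. It carries three square tiles in a row, 40 mm apart along y, in the same left-to-right order as the pockets: green with a grey disc = this pocket holds a part, red with a white cross = this pocket is to be empty.
- card_place0 (a point): left place on the card (stands for pocket0)
- card_place1 (a point): middle place on the card (stands for pocket1)
- card_place2 (a point): right place on the card (stands for pocket2)
- empty_tile: the red 34 mm tile with a white cross, fixed on one of the card's three places: that pocket should be empty. Origin at the centre of its underside.
- silver_coupling: bare aluminium prosthesis coupling, a round turned part standing upright: foot disc 44 mm across and 8 mm thick, above it a plain round neck 26 mm across, total height 50 mm, about 90 g. Origin at the centre of its underside, z up along its axis. It starts in one of the three pockets of the case (which one varies).
- brass_coupling: brass prosthesis coupling, a round turned part standing upright: foot disc 44 mm across and 8 mm thick, above it a plain round neck 26 mm across, total height 50 mm, about 90 g. Origin at the centre of its underside, z up along its axis. It starts in one of the three pockets of the case (which one varies).
- black_coupling: black prosthesis coupling, a round turned part standing upright: foot disc 44 mm across and 8 mm thick, above it a plain round neck 26 mm across, total height 50 mm, about 90 g. Origin at the centre of its underside, z up along its axis. It starts in one of the three pockets of the case (which one varies).
- tray_in (a point): centre of the inner floor of the orange returns tray, an open tray fixed to the table: 150 mm (x) by 140 mm (y) outside, 35 mm high, walls 4 mm thick, floor about 4 mm above the table. x and y along its sides.
- spare_coupling: a look-alike that is not part of the job: an aluminium coupling of the same size with an orange band on its foot, standing on the table beyond the returns tray. Origin at the centre of its underside.
Things that resemble listed ones, but are neither listed nor needed, are in the scene too. There is more than one size of the empty_tile; the job needs the smallest.

How it is judged:
By the outcome, as a careful person would: the job done as asked, in the order asked, and still so for the second after the job is handed in, with the robot touching nothing.
It also fails if it takes over 54 s, if anything falls off the work surface, if the arm or the gripper's body presses on something with over 40 N, if the wrist force passes 120 N, or if a joint passes its speed limit or range.

### The arm

A 6-joint arm with a two-finger parallel gripper is mounted at the origin on the work surface. World frame = base frame: x ahead of the robot, y to its left, z up, the work surface at z = 0. Lengths are in m, angles in rad, forces in N, time in s.
With the tool pointing down it reaches from about 0.25 to 0.775 m from the base axis. Payload 4 kg.
Tool frame: the origin (TCP) lies at the very end of the fingers, on their centre line; the grasp point (between the pads) lies 19 mm behind it; y points along the fingers, x is the direction in which the jaws open and shut, and the axes are right-handed (so a half turn about y gives the same grasp; the last joint's range is limited). The gripper opens to 94 mm and grips with 3 to 60 N. Pads are 16 mm wide; open, the fingers measure 119 mm over their backs; the gripper's body (75 mm by 177 mm) begins 78 mm behind the grasp point.
Start: joints at [1.212, 0.087, 1.371, -0, 1.684, -0.103], TCP at [0.139, 0.532, 0.206] pointing down, gripper open.
Joint ranges: [-3.1, 3.1], [-0.76, 2.03], [0.27, 2.55], [-1.08, 4.22], [0.17, 2.65], [-2.57, 2.57]. Speed limits (rad/s): [2.79, 2.79, 3.14, 3.14, 3.14, 3.14].

### API

Orientations are given as [roll, pitch, yaw] about the fixed x, y, z axes, in that order (R = Rz(yaw) Ry(pitch) Rx(roll)).
In Python, from bench import robot gives the robot as it stands.
- The arm moves only by the shell command python3 -m handwheel 'ROWS' [OPENING]. ROWS is JSON, a list of rows, each an object with "delta_pos": the shift along the tool's x, y, z in mm, a list of three; "yaw": the turn about the tool's y in rad. A call has 1 to 12 rows; each row is the pose to reach, as a shift and turn from the pose commanded when the call began, along the tool's axes at that moment; what a row does not reach only later rows make up. A row lasts 1/10 s, in which the tool goes at most 50 mm and 8.59 degrees, less where a joint would pass 70% of its speed; a pose out of reach is approached as far as the arm can. A call with a gripper value outside its range is refused whole. OPENING is the closure in counts, from 0 (fully open) to 255 (shut), set as the call begins (- or left out, the last holds). The fingers move at their own pace and stop on an object; the grip force is fixed at half the most. Time passes only in rows, so rows that repeat a pose let the fingers close. It gives the time, the measured TCP pose, the force and the opening at its end, in the units of the state.
- robot.get_obs(): the state, without advancing time (a new reading comes with each control period).
- robot.snapshot(name): name is "scene" or "top"; returns a dict with "image" (420x560x3 uint8, red, green, blue), "fx", "fy", "cx", "cy" (pixels), "k1" (the pictures are not rectified: a ray, as slopes to the right and down, at radius r is drawn at 1 + k1 r^2 times it, then the intrinsics apply), "rvec" (rotation vector, rad) and "tvec" (3), from world to camera coordinates, as OpenCV has them. Camera axes: x right, y down, z forward; pixel columns grow to the right and rows downward; lengths in m; the calibration is good to about 2 mm. A picture is of the moment at which its call begins. There is no depth.
- robot.close_job(): hands the job in, once; it reports no verdict.
The state is a dict: "time": time; "joint_positions": joint angles; "qvel": joint speeds; "joint_torque": joint torques, N m; "tool_pos": TCP position; "ee_rot": TCP orientation; "wrist_force": force on the tool from outside, world axes, zero at the start; "wrist_torque": the same for the moment, N m; "width": finger opening in m.
Only numpy, scipy, OpenCV 4.12 (cv2) and the standard library are available. Lean on these libraries where they do the work, as an engineer would, in place of code of your own. Each camera call takes 0.05 s, during which the arm holds its last target.

## Working session

There is one attempt and no reset: what is moved stays moved. The work goes in short steps, Python scripts to look and compute and a shell command to move; the robot and the scene stay as the last step left them, time stands still between calls to the robot, and variables do not carry over. Pictures are saved under pics/ and viewed, and the job is handed in when it is done.

```bash
mkdir -p pics; ls; cat > h.py <<'E'
import numpy as np,cv2
from bench import robot
from scipy.spatial.transform import Rotation as R
def snap(n,f):
    s=robot.snapshot(n); cv2.imwrite('pics/'+f+'.png',cv2.cvtColor(s['image'],cv2.COLOR_RGB2BGR)); 
    np.save('pics/'+f+'.npy',s,allow_pickle=True); return s
def load(f): return np.load('pics/'+f+'.npy',allow_pickle=True).item()
def ray(s,u,v):
    K=np.array([[s['fx'],0,s['cx']],[0,s['fy'],s['cy']],[0,0,1.]])
    p=cv2.undistortPoints(np.array([[[u,v]]],float),K,np.array([s['k1'],0,0,0.]))[0,0]
    Rm=cv2.Rodrigues(np.array(s['rvec'],float))[0];t=np.array(s['tvec'],float).ravel()
    return -Rm.T@t, Rm.T@np.array([p[0],p[1],1])
def atz(s,u,v,z):
    o,d=ray(s,u,v); return o+d*(z-o[2])/d[2]
def proj(s,P):
    K=np.array([[s['fx'],0,s['cx']],[0,s['fy'],s['cy']],[0,0,1.]])
    return cv2.projectPoints(np.array(P,float).reshape(-1,1,3),np.array(s['rvec'],float),np.array(s['tvec'],float),K,np.array([s['k1'],0,0,0.]))[0][:,0]
def crop(f,x0,y0,x1,y1,k,out):
    im=cv2.imread('pics/'+f+'.png')[y0:y1,x0:x1]; cv2.imwrite('pics/'+out+'.png',cv2.resize(im,None,fx=k,fy=k,interpolation=cv2.INTER_CUBIC))
def st():
    o=robot.get_obs(); return {k:np.round(v,4).tolist() for k,v in o.items() if k in('time','tool_pos','ee_rot','wrist_force','width','joint_positions')}
E
python3 - <<'E'
from h import *
for n in('scene','top'):
    s=snap(n,n+'0'); print({k:np.round(s[k],4).tolist() for k in s if k!='image'})
print(st()); print(R.from_euler('xyz',robot.get_obs()['ee_rot']).as_matrix().round(3))
E
```

```text
pics
{'fx': 390.8129, 'fy': 390.8129, 'cx': 276.329, 'cy': 208.7029, 'k1': 0.0264, 'rvec': [2.0526, 0.5604, -0.292], 'tvec': [-0.4231, -0.0727, 1.14]}
{'fx': 383.5797, 'fy': 383.5797, 'cx': 277.9973, 'cy': 208.5842, 'k1': -0.0306, 'rvec': [2.1408, -2.1628, 0.1512], 'tvec': [-0.0023, 0.4976, 0.8036]}
{'time': 0.1, 'joint_positions': [1.2119, 0.0879, 1.372, -0.0, 1.6836, -0.1031], 'tool_pos': [0.139, 0.5317, 0.2044], 'ee_rot': [-1.5706, 0.0019, 1.315], 'wrist_force': [0.207, 0.3998, 0.0037], 'width': 0.0942}
[[ 0.253 -0.001 -0.967]
 [ 0.967 -0.002  0.253]
 [-0.002 -1.     0.   ]]
```

View pics/scene0.png

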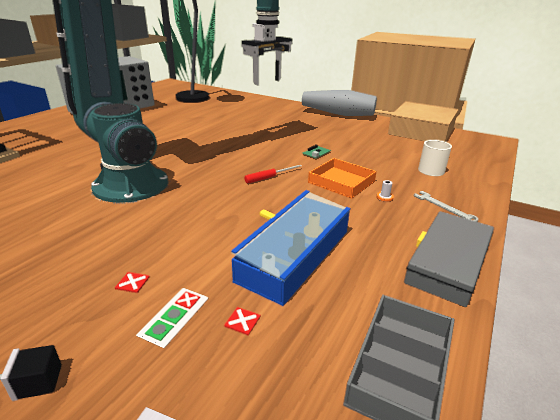

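View pics/top0.png

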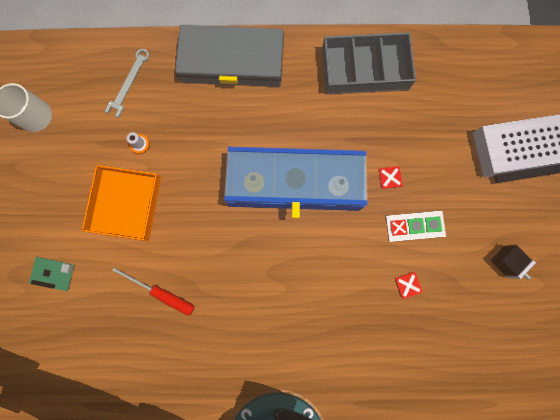

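The scene view shows the blue case at (290,245), the card at (172,317) and the orange tray at (343,177). In the top view the case is at (295,178), its yellow tab at (296,210), the card at (416,226), the tray at (121,203) and the spare at (138,142).

Possible mix-ups, in top-view pixels:
- **Red tiles:** (399,227) is on the card. (391,178) and (408,286) lie loose on the table and look larger.
- **Cases and tabs:** the blue case has its tab at (296,210). The grey case has a yellow tab at (228,79), and the grey open box is at (368,62).
- **Couplings:** there are three in the case, at (254,182), (296,178) and (339,186). The spare is at (138,142).

By the description I choose the tile on the card, the blue case and its left pocket (254,182). I'll check that in a crop.

```bash
python3 - <<'E'
from h import *
crop('top0',215,135,455,300,3.3,'c1')
crop('top0',75,125,175,250,4.5,'c2')
E
```

```text
(no output)
```

View pics/c1.png

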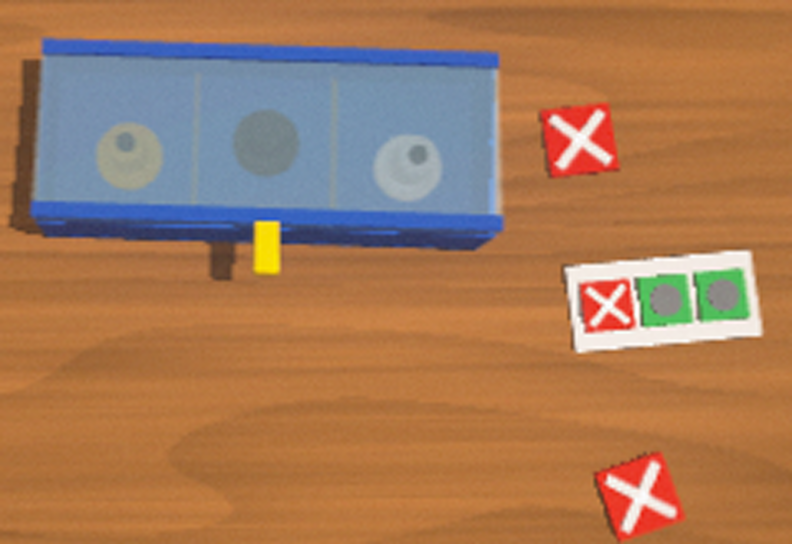

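View pics/c2.png

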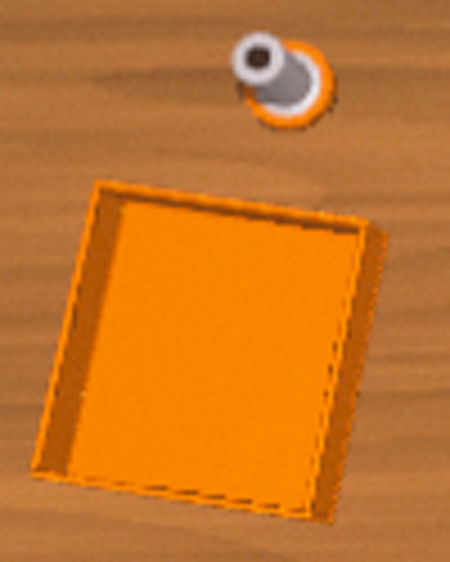

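The close crop (3.3x) shows the red cross on the card's left place at crop (607,305). The tile is about 34 mm, against larger loose ones. Pocket0 (left) holds the brass coupling at crop (128,156), black is in the middle at (266,143) and silver on the right at (407,167). Now I'll measure positions.

```bash
python3 - <<'E'
from h import *
s=load('top0')
o=np.array([215,135]);f=lambda x,y,z:atz(s,*(o+np.array([x,y])/3.3-0.35),z).round(4)
for n,x,y,z in [('hinge L',43,40,.066),('hinge R',498,54,.066),('front L',32,203,.066),('front R',502,217,.066),('tabroot',267,222,.068),('tabtip',267,274,.068),('tabtipL',254,274,.068),('tabtipR',279,274,.068),
 ('brass top',125,142,.055),('brass foot',129,157,.013),('black foot',266,143,.013),('silver top',418,154,.055),('silver foot',407,168,.013)]:
    print(n,f(x,y,z))
o2=np.array([75,125]);g=lambda x,y,z:atz(s,*(o2+np.array([x,y])/4.5-0.4),z).round(4)
for n,x,y,z in [('tray',98,182,.035),('tray',370,221,.035),('tray',310,518,.035),('tray',34,475,.035),('spare top',258,57,.05),('spare foot',290,85,.008)]:
    print(n,g(x,y,z))
for x,y in [(540,110),(606,103),(620,170),(552,178),(582,282),(630,279),(634,327),(588,332)]: print(f(x,y,.003))
E
python3 - <<'E'
import sys; sys.path.insert(0,'.')
from h import *
crop('scene0',220,180,360,310,5.5,'c3')
E
```

```text
hinge L [0.6284 0.0995 0.066 ]
hinge R [ 0.6163 -0.1969  0.066 ]
front L [0.5208 0.1057 0.066 ]
front R [ 0.5087 -0.1949  0.066 ]
tabroot [ 0.5066 -0.0443  0.068 ]
tabtip [ 0.4733 -0.0438  0.068 ]
tabtipL [ 0.4734 -0.0355  0.068 ]
tabtipR [ 0.4733 -0.0514  0.068 ]
brass top [0.5624 0.0468 0.055 ]
brass foot [0.5612 0.0467 0.013 ]
black foot [ 0.5701 -0.0473  0.013 ]
silver top [ 0.5526 -0.1443  0.055 ]
silver foot [ 0.5517 -0.1437  0.013 ]
tray [0.5996 0.3967 0.035 ]
tray [0.5781 0.2602 0.035 ]
tray [0.4324 0.2844 0.035 ]
tray [0.4543 0.42   0.035 ]
spare top [0.6577 0.3137 0.05  ]
spare foot [0.6566 0.3128 0.008 ]
[ 0.5941 -0.2399  0.003 ]
[ 0.5987 -0.2866  0.003 ]
[ 0.5509 -0.2938  0.003 ]
[ 0.5457 -0.2459  0.003 ]
[ 0.4729 -0.2632  0.003 ]
[ 0.4747 -0.2965  0.003 ]
[ 0.4417 -0.2974  0.003 ]
[ 0.4386 -0.2656  0.003 ]
```

View pics/c3.png

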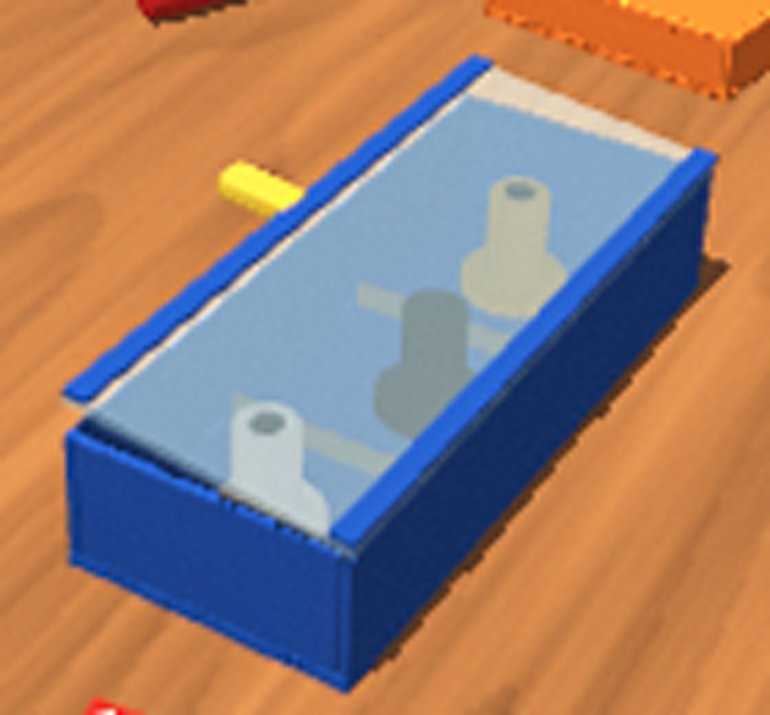

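```bash
python3 - <<'E'
from h import *
from scipy.optimize import least_squares
t=load('top0');s=load('scene0')
fs=lambda x,y:(220+x/5.5-.41,180+y/5.5-.41)
ft=lambda x,y:(215+x/3.3-.35,135+y/3.3-.35)
# (cam,pix,case-coords, on lid?)
H=.0605
obs=[(s,fs(72,562),(-.06,-.1485,0),0),(s,fs(350,690),(.06,-.1485,0),0),(s,fs(68,436),(-.06,-.1485,.06),0),
(t,ft(43,40),(.06,.1485,.066),0),(t,ft(498,54),(.06,-.1485,.066),0),
(t,ft(32,203),(-.06,.1485,.066),1),(t,ft(502,217),(-.06,-.1485,.066),1),
(s,fs(64,398),(-.06,-.1485,.060),1),(s,fs(475,57),(-.06,.1485,.066),1),
(t,ft(254,274),(-.092,.008,.068),1),(t,ft(279,274),(-.092,-.008,.068),1)]
def P(p,c,l):
    c=np.array(c)
    if l:
        a=p[3];d=c-[.06,0,H]
        c=np.array([.06,0,H])+[d[0]*np.cos(a)+d[2]*np.sin(a),d[1],-d[0]*np.sin(a)+d[2]*np.cos(a)]
    return np.r_[p[0]+np.cos(p[2])*c[0]-np.sin(p[2])*c[1],p[1]+np.sin(p[2])*c[0]+np.cos(p[2])*c[1],c[2]]
def res(p): return np.concatenate([proj(k,P(p,c,l))[0]-np.array(px) for k,px,c,l in obs])
r=least_squares(res,[.565,-.048,.04,.1],loss='soft_l1');p=r.x
print(p.round(4)); print(res(p).reshape(-1,2).round(1).tolist())
print('tab',P(p,(-.08,0,.063),1),'tip',P(p,(-.092,0,.063),1))
for i in(1,0,-1):print('pocket',P(p,(0,.095*i,.005),0))
np.save('case.npy',p)
E
```

```text
[ 0.5634 -0.0462 -0.0405  0.1127]
[[-0.1, -0.1], [0.2, 0.5], [-0.6, -0.8], [-0.1, -0.4], [0.0, -0.5], [-0.4, 3.6], [0.4, 3.7], [0.1, 0.7], [0.1, -0.8], [-0.2, -1.0], [0.1, -0.8]]
tab [ 0.48464451 -0.04300454  0.07873488] tip [ 0.47273047 -0.04252178  0.08008494]
pocket [0.56725606 0.04872595 0.005     ]
pocket [ 0.56340977 -0.04619615  0.005     ]
pocket [ 0.55956347 -0.14111826  0.005     ]
```

```bash
cat >> h.py <<'E'
def go(x,y,z,yaw=None):
    """print delta in tool axes (mm) and tool yaw to reach world TCP x,y,z with tool-x heading yaw"""
    o=robot.get_obs(); M=R.from_euler('xyz',o['ee_rot']).as_matrix()
    d=M.T@(np.array([x,y,z])-o['tool_pos'])*1000
    h=np.arctan2(M[1,0],M[0,0]); print('now',np.round(o['tool_pos'],4),'head',round(h,3),'w',round(o['width'],4),'F',np.round(o['wrist_force'],1),'t',o['time'])
    print('delta',d.round(1),'yaw',None if yaw is None else round(-(yaw-h),3))
E
python3 -c "
from h import *
go(.4805,-.0428,.16,1.530)"
```

```text
now [0.139  0.5317 0.2044] head 1.315 w 0.0942 F [0.2 0.4 0. ] t 0.1
delta [-469.3   45.3 -475.7] yaw -0.215
```

```bash
python3 -m handwheel '[{"delta_pos":[-15,0,-15],"yaw":0},{"delta_pos":[-45,3,-45],"yaw":-0.02},{"delta_pos":[-78,6,-78],"yaw":-0.04},{"delta_pos":[-112,10,-113],"yaw":-0.06},{"delta_pos":[-146,13,-147],"yaw":-0.08},{"delta_pos":[-180,16,-182],"yaw":-0.1},{"delta_pos":[-214,20,-216],"yaw":-0.12},{"delta_pos":[-248,23,-250],"yaw":-0.14},{"delta_pos":[-282,26,-285],"yaw":-0.16},{"delta_pos":[-316,30,-319],"yaw":-0.18},{"delta_pos":[-350,33,-354],"yaw":-0.2},{"delta_pos":[-380,36,-384],"yaw":-0.215}]' && python3 -c "
from h import *
go(.4805,-.0428,.13,1.530)"
```

```text
time: 1.3
tool_pos: [0.415, 0.0651, 0.169]
ee_rot: [-1.571, -0.0, 1.53]
wrist_force: [-0.3, 0.7, 0.6]
width: 0.0941
now [0.415  0.0651 0.169 ] head 1.53 w 0.0941 F [-0.3  0.7  0.6] t 1.3
delta [-105.1   39.   -69.9] yaw -0.0
```

```bash
python3 -m handwheel '[{"delta_pos":[-30,10,-20]},{"delta_pos":[-60,20,-40]},{"delta_pos":[-85,30,-57]},{"delta_pos":[-100,37,-67]},{"delta_pos":[-105,39,-70]},{"delta_pos":[-105,39,-70]},{"delta_pos":[-105,39,-70]}]' && python3 -c "
from h import *
go(.4805,-.0428,.065,1.530)
snap('scene','s1');snap('top','t1')
crop('s1',180,100,380,250,4,'s1c')"
```

```text
invalid input at $[0]: expected keys delta_pos, yaw
```

```bash
python3 -m handwheel '[{"delta_pos":[-30,10,-20],"yaw":0},{"delta_pos":[-60,20,-40],"yaw":0},{"delta_pos":[-85,30,-57],"yaw":0},{"delta_pos":[-100,37,-67],"yaw":0},{"delta_pos":[-105,39,-70],"yaw":0},{"delta_pos":[-105,39,-70],"yaw":0},{"delta_pos":[-105,39,-70],"yaw":0}]' && python3 -c "
from h import *
go(.4805,-.0428,.065,1.530)
snap('scene','s1');snap('top','t1')
crop('s1',180,100,380,250,4,'s1c')"
```

```text
time: 2.0
tool_pos: [0.48, -0.0394, 0.1308]
ee_rot: [-1.571, -0.001, 1.531]
wrist_force: [-0.6, -0.4, 0.4]
width: 0.094
now [ 0.48   -0.0394  0.1308] head 1.531 w 0.094 F [-0.6 -0.4  0.4] t 2.0
delta [-3.4 65.8 -0.7] yaw 0.001
```

View pics/s1c.png

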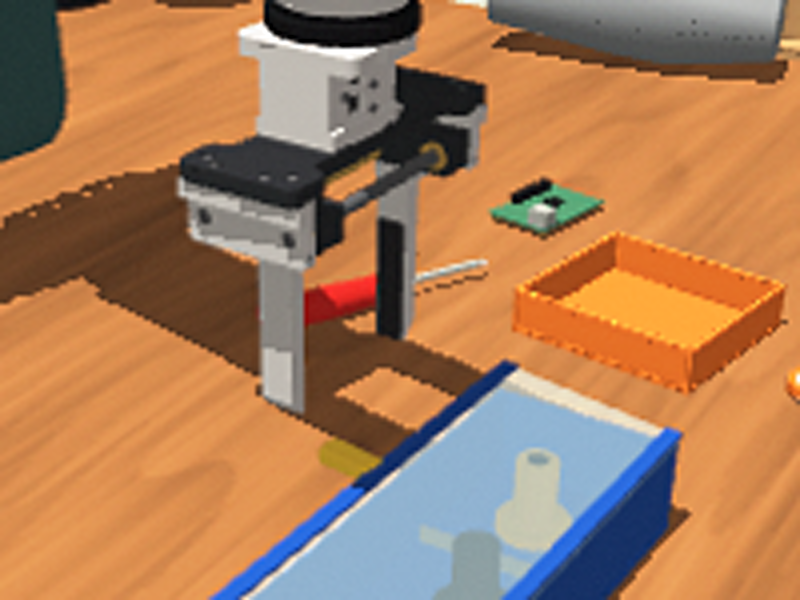

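View pics/t1.png

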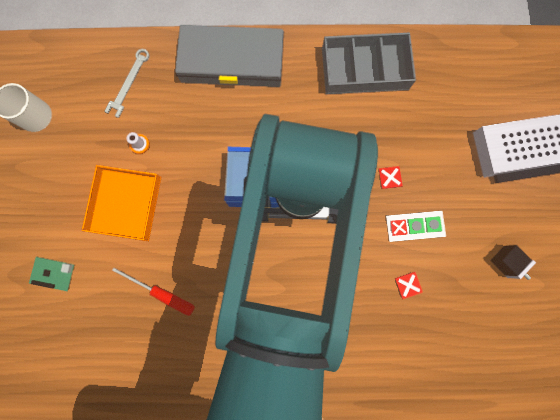

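The gripper straddles the yellow tab (crop 345,458) with its fingers on either side of it. Next I lower and close.

```bash
python3 -m handwheel '[{"delta_pos":[-3,25,0],"yaw":0},{"delta_pos":[-3,50,0],"yaw":0},{"delta_pos":[-3,62,0],"yaw":0},{"delta_pos":[-3,66,0],"yaw":0},{"delta_pos":[-3,66,0],"yaw":0}]' && python3 -m handwheel '[{"delta_pos":[0,0,0],"yaw":0},{"delta_pos":[0,0,0],"yaw":0},{"delta_pos":[0,0,0],"yaw":0},{"delta_pos":[0,0,0],"yaw":0},{"delta_pos":[0,0,0],"yaw":0},{"delta_pos":[0,0,0],"yaw":0},{"delta_pos":[0,0,0],"yaw":0},{"delta_pos":[0,0,0],"yaw":0},{"delta_pos":[0,0,0],"yaw":0},{"delta_pos":[0,0,0],"yaw":0}]' 255
 python3 -c "
from h import *
print(st())
snap('scene','s2')
crop('s2',180,100,380,250,4,'s2c')"
```

```text
time: 2.6
tool_pos: [0.48, -0.043, 0.0647]
ee_rot: [-1.571, -0.0, 1.531]
wrist_force: [0.3, -0.0, -0.1]
width: 0.094
time: 3.6
tool_pos: [0.4801, -0.0432, 0.0644]
ee_rot: [-1.571, -0.001, 1.53]
wrist_force: [-0.1, 5.9, -0.2]
width: 0.0171
{'time': 3.6, 'joint_positions': [-0.208, 0.0094, 1.7371, 0.0007, 1.3953, -1.738], 'tool_pos': [0.4801, -0.0432, 0.0644], 'ee_rot': [-1.5707, -0.0007, 1.5299], 'wrist_force': [-0.1363, 5.907, -0.1542], 'width': 0.0171}
```

View pics/s2c.png

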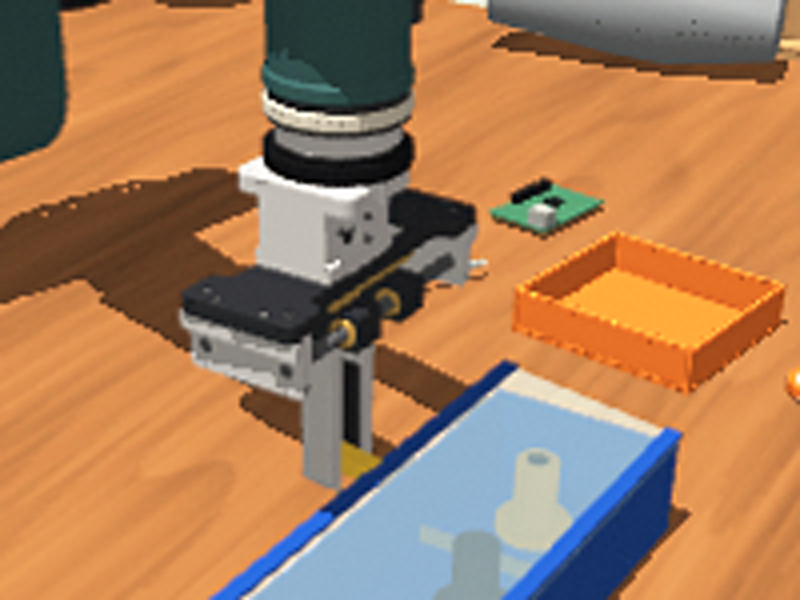

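```bash
python3 - <<'E'
import numpy as np
f=lambda a:np.array([-.1441*np.cos(a)+.0025*np.sin(a),.1441*np.sin(a)+.0025*np.cos(a)])*1000
for A in ([.1127]+list(np.arange(.18,.96,.07))),( [.95]+list(np.linspace(1.02,1.75,11))):
    for a in A[1:]:
        d=f(a)-f(A[0]); print(round(a,2),'[0,%.0f,%.0f]'%(-d[1],-d[0]))
E
```

```text
0.18 [0,-10,-2]
0.25 [0,-19,-4]
0.32 [0,-29,-7]
0.39 [0,-38,-11]
0.46 [0,-48,-15]
0.53 [0,-56,-20]
0.6 [0,-65,-25]
0.67 [0,-73,-32]
0.74 [0,-80,-38]
0.81 [0,-87,-45]
0.88 [0,-94,-53]
0.95 [0,-100,-61]
1.02 [0,-5,-9]
1.09 [0,-10,-18]
1.17 [0,-15,-27]
1.24 [0,-18,-37]
1.31 [0,-21,-47]
1.38 [0,-23,-58]
1.46 [0,-25,-68]
1.53 [0,-25,-79]
1.6 [0,-25,-89]
1.68 [0,-24,-100]
1.75 [0,-23,-110]
```

```bash
python3 -m handwheel '[{"delta_pos":[0,-10,-2],"yaw":0},{"delta_pos":[0,-19,-4],"yaw":0},{"delta_pos":[0,-29,-7],"yaw":0},{"delta_pos":[0,-38,-11],"yaw":0},{"delta_pos":[0,-48,-15],"yaw":0},{"delta_pos":[0,-56,-20],"yaw":0},{"delta_pos":[0,-65,-25],"yaw":0},{"delta_pos":[0,-73,-32],"yaw":0},{"delta_pos":[0,-80,-38],"yaw":0},{"delta_pos":[0,-87,-45],"yaw":0},{"delta_pos":[0,-94,-53],"yaw":0},{"delta_pos":[0,-100,-61],"yaw":0}]' 
 python3 -c "
from h import *
print(st())
snap('scene','s3')
crop('s3',180,100,380,250,4,'s3c')"
```

```text
time: 4.85
tool_pos: [0.5403, -0.0449, 0.1641]
ee_rot: [-1.567, -0.002, 1.531]
wrist_force: [-0.3, 5.0, -7.0]
width: 0.0158
{'time': 4.85, 'joint_positions': [-0.1884, 0.0844, 1.4556, 0.0013, 1.6055, -1.719], 'tool_pos': [0.5403, -0.0449, 0.1641], 'ee_rot': [-1.5671, -0.0018, 1.5306], 'wrist_force': [-0.2891, 5.0498, -6.9811], 'width': 0.0158}
```

View pics/s3c.png

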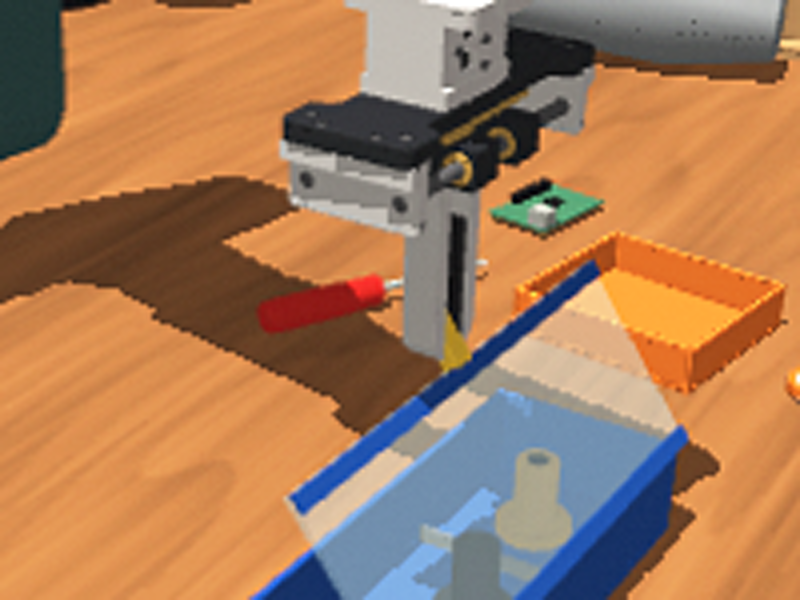

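The lid rises and turns in the grip (tab at crop 457,350), with about 7 N on the wrist. I carry on along the arc.

```bash
python3 -m handwheel '[{"delta_pos":[0,-5,-9],"yaw":0},{"delta_pos":[0,-10,-18],"yaw":0},{"delta_pos":[0,-15,-27],"yaw":0},{"delta_pos":[0,-18,-37],"yaw":0},{"delta_pos":[0,-21,-47],"yaw":0},{"delta_pos":[0,-23,-58],"yaw":0},{"delta_pos":[0,-25,-68],"yaw":0},{"delta_pos":[0,-25,-79],"yaw":0},{"delta_pos":[0,-25,-89],"yaw":0},{"delta_pos":[0,-24,-100],"yaw":0},{"delta_pos":[0,-23,-110],"yaw":0},{"delta_pos":[0,-23,-112],"yaw":0}]' 
 python3 -c "
from h import *
print(st())
snap('scene','s4')
crop('s4',180,100,380,250,4,'s4c')"
```

```text
time: 6.1
tool_pos: [0.6525, -0.0497, 0.188]
ee_rot: [-1.568, -0.001, 1.531]
wrist_force: [-3.7, 5.2, 0.0]
width: 0.0153
{'time': 6.1, 'joint_positions': [-0.163, 0.328, 1.1206, 0.0007, 1.6961, -1.6936], 'tool_pos': [0.6525, -0.0497, 0.188], 'ee_rot': [-1.5677, -0.0011, 1.5308], 'wrist_force': [-3.7184, 5.1986, 0.0273], 'width': 0.0153}
```

View pics/s4c.png

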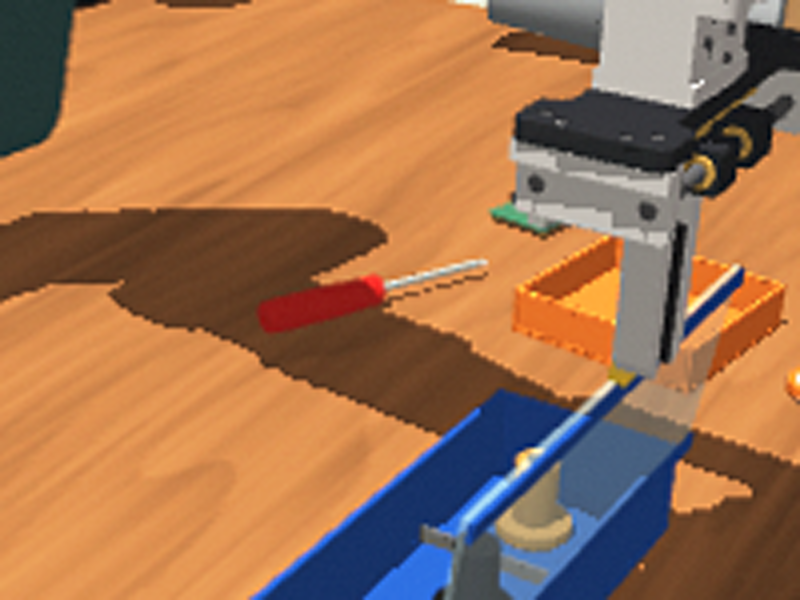

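The lid is about upright. I push a little further to find the stop.

```bash
python3 -m handwheel '[{"delta_pos":[0,0,-3],"yaw":0},{"delta_pos":[0,1,-6],"yaw":0},{"delta_pos":[0,1,-6],"yaw":0},{"delta_pos":[0,1,-6],"yaw":0}]';  python3 -m handwheel '[{"delta_pos":[0,0,-3],"yaw":0},{"delta_pos":[0,1,-6],"yaw":0},{"delta_pos":[0,1,-6],"yaw":0},{"delta_pos":[0,1,-6],"yaw":0}]'
```

```text
time: 6.55
tool_pos: [0.6581, -0.0499, 0.187]
ee_rot: [-1.568, -0.001, 1.531]
wrist_force: [-1.4, 4.5, -0.9]
width: 0.0155
time: 6.95
tool_pos: [0.6583, -0.0499, 0.1867]
ee_rot: [-1.555, -0.001, 1.53]
wrist_force: [-17.3, 4.5, 5.7]
width: 0.0159
```

```bash
python3 -m handwheel '[{"delta_pos":[0,0,3],"yaw":0},{"delta_pos":[0,0,5],"yaw":0},{"delta_pos":[0,0,5],"yaw":0}]';  python3 -m handwheel '[{"delta_pos":[0,0,0],"yaw":0},{"delta_pos":[0,0,0],"yaw":0},{"delta_pos":[0,0,0],"yaw":0},{"delta_pos":[0,0,0],"yaw":0},{"delta_pos":[0,-10,0],"yaw":0},{"delta_pos":[0,-30,0],"yaw":0},{"delta_pos":[0,-50,0],"yaw":0},{"delta_pos":[0,-50,20],"yaw":0},{"delta_pos":[0,-50,60],"yaw":0},{"delta_pos":[0,-50,100],"yaw":0},{"delta_pos":[0,-50,140],"yaw":0},{"delta_pos":[0,-50,180],"yaw":0}]' 0;  python3 -m handwheel '[{"delta_pos":[0,0,40],"yaw":0},{"delta_pos":[0,0,80],"yaw":0},{"delta_pos":[0,0,110],"yaw":0},{"delta_pos":[0,0,110],"yaw":0}]'
 python3 -c "
from h import *
print(st())
snap('scene','s5');snap('top','t5')
crop('s5',200,120,400,320,3,'s5c');crop('t5',80,100,400,300,2.5,'t5c')"
```

```text
time: 7.25
tool_pos: [0.6581, -0.0499, 0.1869]
ee_rot: [-1.567, -0.001, 1.531]
wrist_force: [-5.3, 4.5, 0.9]
width: 0.0154
time: 8.45
tool_pos: [0.4787, -0.0436, 0.2364]
ee_rot: [-1.572, 0.001, 1.53]
wrist_force: [-0.1, -0.3, -0.2]
width: 0.0936
time: 8.85
tool_pos: [0.3681, -0.0389, 0.2373]
ee_rot: [-1.574, 0.001, 1.529]
wrist_force: [0.6, -0.3, 0.4]
width: 0.0938
{'time': 8.85, 'joint_positions': [-0.2585, -0.3292, 1.6807, -0.0004, 1.7864, -1.7877], 'tool_pos': [0.3681, -0.0389, 0.2373], 'ee_rot': [-1.5743, 0.0012, 1.5292], 'wrist_force': [0.6428, -0.3275, 0.3554], 'width': 0.0938}
```

View pics/s5c.png

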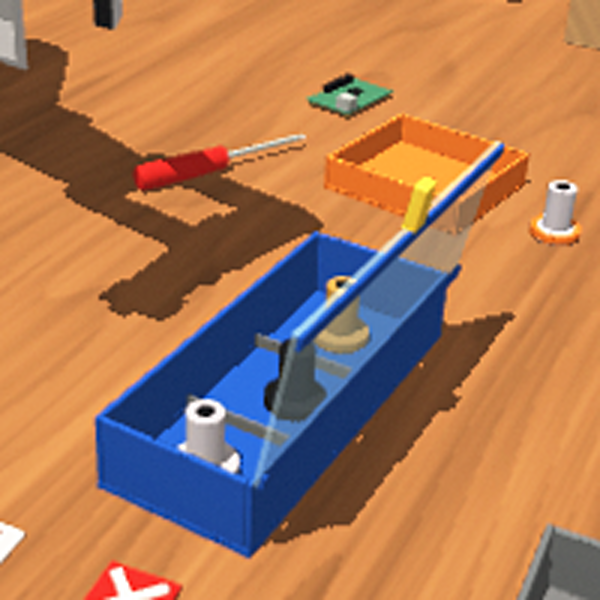

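View pics/t5c.png

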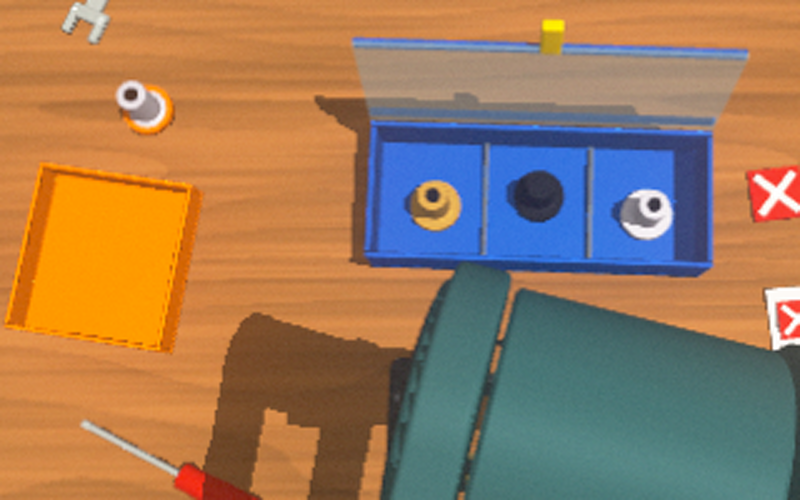

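The lid stands open just past upright, with its tab at crop (425,205). All three couplings are standing in their pockets, and brass is at top-crop (435,203). I'll check the lid angle and the brass position.

```bash
python3 - <<'E'
from h import *
t=load('t5');s=load('s5');p=np.load('case.npy')
c,sn=np.cos(p[2]),np.sin(p[2])
def P(v,a):
    d=np.array(v)-[.06,0,.0605]; q=np.array([.06,0,.0605])+[d[0]*np.cos(a)+d[2]*np.sin(a),d[1],-d[0]*np.sin(a)+d[2]*np.cos(a)]
    return [p[0]+c*q[0]-sn*q[1],p[1]+sn*q[0]+c*q[1],q[2]]
for a in (1.6,1.65,1.7,1.75):
    print(a,(proj(s,[P((-.092,0,.068),a),P((-.092,0,.058),a),P((-.06,-.1485,.063),a)])-[200,120])*3,(proj(t,[P((-.092,0,.068),a),P((-.092,0,.058),a),P((-.06,-.1485,.063),a)])-[80,100])*2.5)
crop('t5',235,165,275,205,14,'b');crop('s5',295,200,335,240,14,'b2')
crop('t5',75,150,165,245,6,'tr')
E
```

```text
1.6 [[400.84824672 168.81340411]
 [386.27197422 164.36383353]
 [268.73129423 319.26600924]] [[552.25224281  44.69609758]
 [551.9804568   58.00214207]
 [748.90135871  74.5361551 ]]
1.65 [[411.91193119 173.03937326]
 [397.32120409 167.83409309]
 [278.2022226  323.37333258]] [[552.40778458  34.97199927]
 [552.18153961  47.91907656]
 [748.66581851  67.03748412]]
1.7 [[422.9330025  177.82973026]
 [408.37694439 171.8768055 ]
 [287.67508905 327.95378142]] [[552.52812603  25.5744563 ]
 [552.34793633  38.11237256]
 [748.3255615   59.74765395]]
1.75 [[433.87323991 183.17469684]
 [419.4019259  176.48564972]
 [297.11858743 332.99739977]] [[552.61316064  16.53841731]
 [552.4792647   28.62013969]
 [747.88263426  52.69216761]]
```

View pics/b.png

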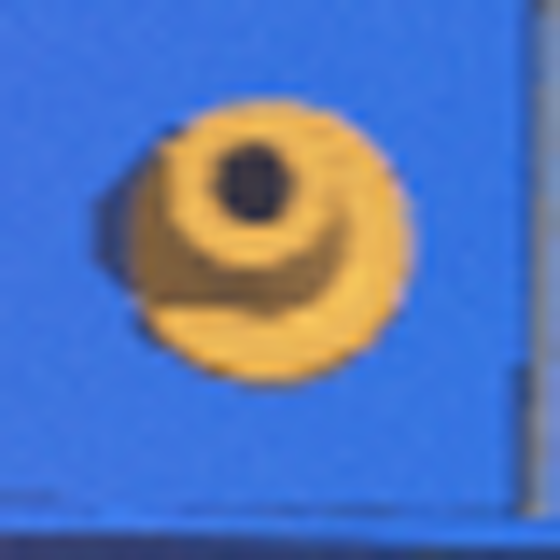

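View pics/b2.png

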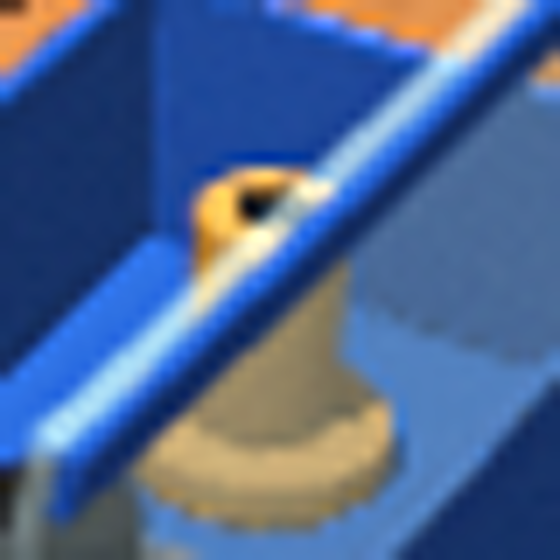

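The lid matches the prediction for about 1.74 rad: front corner at crop (298,333) and tab tip row about 20. So it is at the stop. Brass sits centred on the hole at crop (254,182), with its foot disc at (270,242).

```bash
python3 - <<'E'
from h import *
t=load('t5')
for x,y,z in[(254,182,.055),(270,242,.013)]: print(atz(t,235+x/14-.46,165+y/14-.46,z))
go(.5624,.0470,.13,1.530)
E
```

```text
[0.562727   0.04648531 0.055     ]
[0.56212877 0.0465404  0.013     ]
now [ 0.3705 -0.0392  0.2367] head 1.53 w 0.0939 F [-0.6  0.1  0.7] t 8.95
delta [  94.1  107.2 -187.8] yaw -0.0
```

View pics/tr.png

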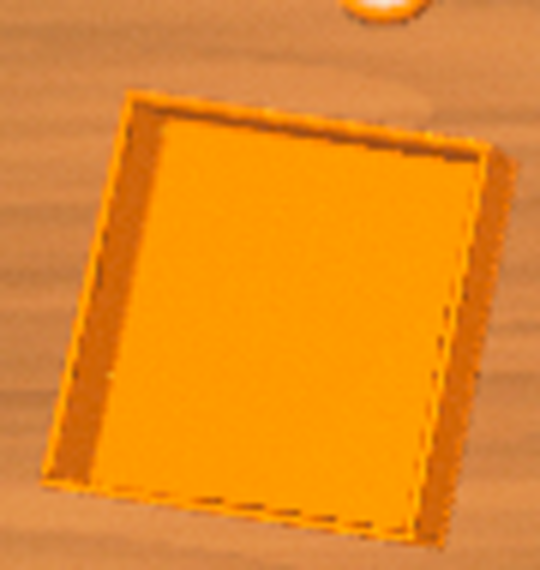

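The tray's rim corners, at crop (130,92), (488,147), (412,540) and (45,485), agree with the earlier measurement. Its centre is at about (0.516, 0.340). I approach the brass coupling with the jaws part-closed so they clear the case wall.

```bash
python3 -m handwheel '[{"delta_pos":[15,10,-20],"yaw":0},{"delta_pos":[30,25,-50],"yaw":0},{"delta_pos":[47,45,-85],"yaw":0},{"delta_pos":[63,65,-120],"yaw":0},{"delta_pos":[79,85,-155],"yaw":0},{"delta_pos":[90,100,-178],"yaw":0},{"delta_pos":[94,107,-188],"yaw":0},{"delta_pos":[94,107,-188],"yaw":0},{"delta_pos":[94,107,-188],"yaw":0}]' 110
 python3 -c "
from h import *
go(.5624,.0466,.022,1.530)
snap('scene','s6')
crop('s6',200,100,400,250,4,'s6c')"
```

```text
time: 9.85
tool_pos: [0.5619, 0.047, 0.1288]
ee_rot: [-1.571, 0.0, 1.53]
wrist_force: [-0.1, 0.3, 0.1]
width: 0.0532
now [0.5619 0.047  0.1288] head 1.53 w 0.0532 F [-0.1  0.3  0.1] t 9.85
delta [ -0.3 106.8  -0.6] yaw -0.0
```

View pics/s6c.png

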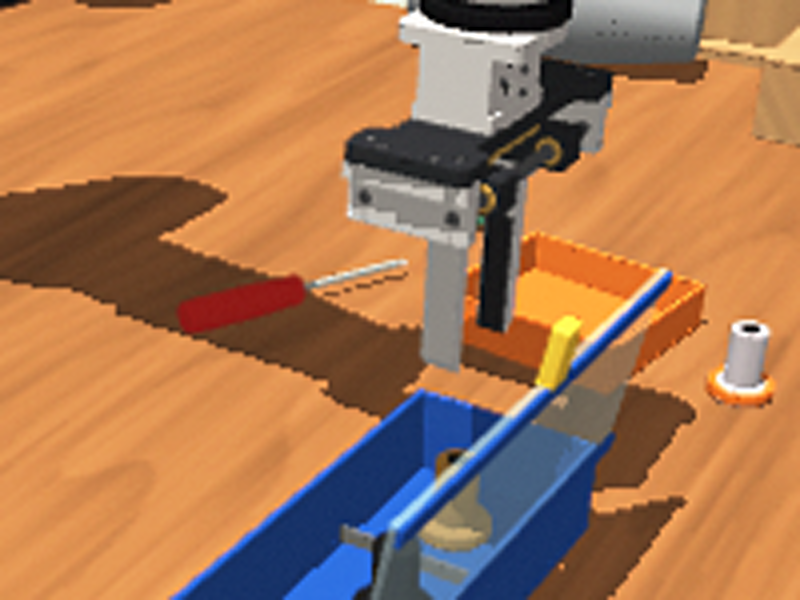

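The fingers are above the brass coupling (crop 455,460) with the lid well clear. I lower, grip and lift.

```bash
python3 -m handwheel '[{"delta_pos":[0,20,0],"yaw":0},{"delta_pos":[0,45,0],"yaw":0},{"delta_pos":[0,70,0],"yaw":0},{"delta_pos":[0,90,0],"yaw":0},{"delta_pos":[0,103,0],"yaw":0},{"delta_pos":[0,107,0],"yaw":0},{"delta_pos":[0,107,0],"yaw":0}]' && python3 -m handwheel '[{"delta_pos":[0,0,0],"yaw":0},{"delta_pos":[0,0,0],"yaw":0},{"delta_pos":[0,0,0],"yaw":0},{"delta_pos":[0,0,0],"yaw":0},{"delta_pos":[0,0,0],"yaw":0},{"delta_pos":[0,0,0],"yaw":0},{"delta_pos":[0,0,0],"yaw":0}]' 255
```

```text
time: 10.6
tool_pos: [0.5619, 0.047, 0.0221]
ee_rot: [-1.572, -0.0, 1.53]
wrist_force: [0.1, -0.1, 1.6]
width: 0.0531
time: 11.3
tool_pos: [0.5623, 0.0473, 0.0221]
ee_rot: [-1.572, -0.0, 1.53]
wrist_force: [-0.9, -0.4, 4.4]
width: 0.0247
```

```bash
python3 -m handwheel '[{"delta_pos":[0,-8,0],"yaw":0},{"delta_pos":[0,-20,0],"yaw":0},{"delta_pos":[0,-40,0],"yaw":0},{"delta_pos":[0,-65,0],"yaw":0},{"delta_pos":[0,-90,0],"yaw":0},{"delta_pos":[0,-105,0],"yaw":0},{"delta_pos":[0,-110,0],"yaw":0},{"delta_pos":[0,-110,0],"yaw":0}]'
 python3 -c "
from h import *
go(.5161,.3403,.132,1.530)
snap('scene','s7')
crop('s7',200,100,400,250,4,'s7c')"
```

```text
time: 12.1
tool_pos: [0.5621, 0.0473, 0.1321]
ee_rot: [-1.572, -0.0, 1.53]
wrist_force: [-0.8, 0.1, -0.5]
width: 0.0249
now [0.5621 0.0473 0.1321] head 1.53 w 0.0249 F [-0.8  0.1 -0.5] t 12.1
delta [290.9   0.   57.9] yaw 0.0
```

View pics/s7c.png

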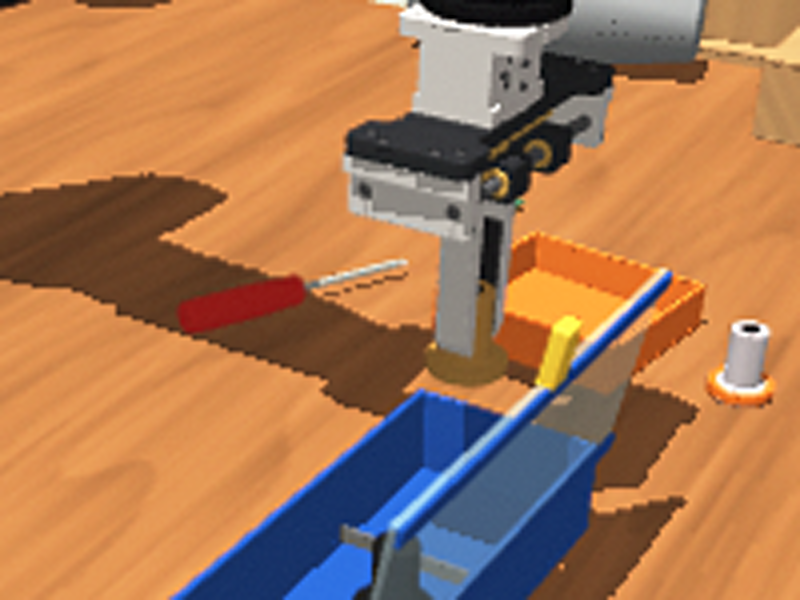

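Brass is lifted upright in the grip (crop 465,350) and the lid has not moved. I carry it over the tray.

```bash
python3 -m handwheel '[{"delta_pos":[10,0,2],"yaw":0.01},{"delta_pos":[30,0,6],"yaw":0.02},{"delta_pos":[60,0,12],"yaw":0.03},{"delta_pos":[95,0,19],"yaw":0.04},{"delta_pos":[130,0,26],"yaw":0.05},{"delta_pos":[165,0,33],"yaw":0.06},{"delta_pos":[200,0,40],"yaw":0.08},{"delta_pos":[235,0,47],"yaw":0.1},{"delta_pos":[265,0,53],"yaw":0.11},{"delta_pos":[283,0,57],"yaw":0.11},{"delta_pos":[291,0,58],"yaw":0.11},{"delta_pos":[291,0,58],"yaw":0.11}]'
python3 -m handwheel '[{"delta_pos":[0,0,0],"yaw":0},{"delta_pos":[0,15,0],"yaw":0},{"delta_pos":[0,35,0],"yaw":0},{"delta_pos":[0,55,0],"yaw":0},{"delta_pos":[0,70,0],"yaw":0},{"delta_pos":[0,80,0],"yaw":0},{"delta_pos":[0,80,0],"yaw":0}]'
 python3 -c "
from h import *
go(.5161,.3403,.0215)
snap('scene','s8')
crop('s8',270,80,420,230,4,'s8c')"
```

```text
time: 13.35
tool_pos: [0.5153, 0.3408, 0.1307]
ee_rot: [-1.57, 0.001, 1.421]
wrist_force: [0.5, -1.0, -1.2]
width: 0.0247
time: 14.05
tool_pos: [0.5147, 0.3393, 0.0492]
ee_rot: [-1.568, 0.002, 1.419]
wrist_force: [-0.2, -0.1, -1.2]
width: 0.0253
now [0.5147 0.3393 0.0492] head 1.419 w 0.0253 F [-0.2 -0.1 -1.2] t 14.05
delta [ 1.3 27.7 -1.3] yaw None
```

View pics/s8c.png

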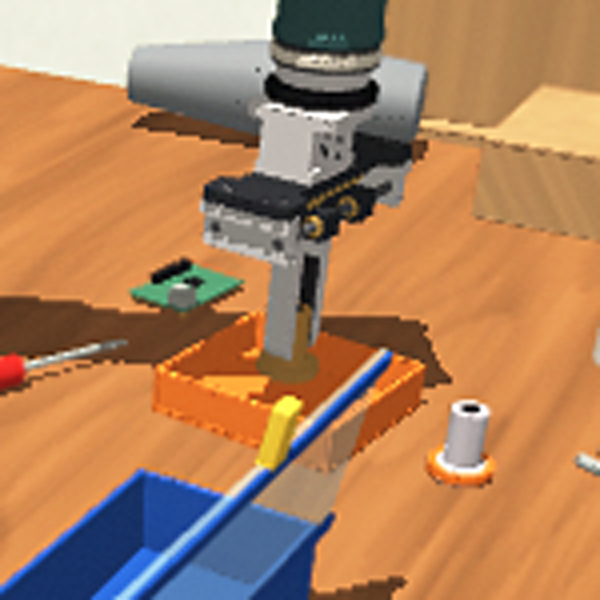

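Brass is over the middle of the tray (crop 290,365). I lower slowly until it touches.

```bash
python3 -m handwheel '[{"delta_pos":[0,8,0],"yaw":0},{"delta_pos":[0,16,0],"yaw":0},{"delta_pos":[0,22,0],"yaw":0},{"delta_pos":[0,26,0],"yaw":0},{"delta_pos":[0,26,0],"yaw":0}]'; python3 -m handwheel '[{"delta_pos":[0,1,0],"yaw":0},{"delta_pos":[0,2,0],"yaw":0},{"delta_pos":[0,2,0],"yaw":0}]'
```

```text
time: 14.6
tool_pos: [0.5152, 0.3402, 0.0245]
ee_rot: [-1.569, 0.001, 1.42]
wrist_force: [-0.6, -0.7, -0.4]
width: 0.025
time: 14.9
tool_pos: [0.5159, 0.3405, 0.0237]
ee_rot: [-1.571, -0.0, 1.42]
wrist_force: [0.5, -1.0, -0.7]
width: 0.0247
```

```bash
python3 -m handwheel '[{"delta_pos":[0,1,0],"yaw":0},{"delta_pos":[0,1,0],"yaw":0},{"delta_pos":[0,2,0],"yaw":0},{"delta_pos":[0,2,0],"yaw":0},{"delta_pos":[0,2,0],"yaw":0}]'
```

```text
time: 15.4
tool_pos: [0.5157, 0.3405, 0.0215]
ee_rot: [-1.571, -0.0, 1.42]
wrist_force: [0.8, -0.2, -0.3]
width: 0.0246
```

```bash
python3 -m handwheel '[{"delta_pos":[0,0.5,0],"yaw":0},{"delta_pos":[0,1,0],"yaw":0},{"delta_pos":[0,1,0],"yaw":0},{"delta_pos":[0,1,0],"yaw":0}]'
```

```text
time: 15.8
tool_pos: [0.5158, 0.3405, 0.0211]
ee_rot: [-1.571, -0.0, 1.42]
wrist_force: [-1.3, -1.0, 3.7]
width: 0.0246
```

Contact: 3.7 N upward. I release to about 60 mm, rise and back away.

```bash
python3 -m handwheel '[{"delta_pos":[0,0,0],"yaw":0},{"delta_pos":[0,0,0],"yaw":0},{"delta_pos":[0,0,0],"yaw":0},{"delta_pos":[0,0,0],"yaw":0},{"delta_pos":[0,-10,0],"yaw":0},{"delta_pos":[0,-30,0],"yaw":0},{"delta_pos":[0,-60,0],"yaw":0},{"delta_pos":[0,-95,0],"yaw":0},{"delta_pos":[0,-135,0],"yaw":0},{"delta_pos":[0,-160,0],"yaw":0},{"delta_pos":[0,-160,40],"yaw":0},{"delta_pos":[0,-160,80],"yaw":0}]' 90
python3 -m handwheel '[{"delta_pos":[0,0,40],"yaw":0},{"delta_pos":[0,0,80],"yaw":0},{"delta_pos":[0,0,120],"yaw":0},{"delta_pos":[0,0,150],"yaw":0},{"delta_pos":[0,0,150],"yaw":0},{"delta_pos":[0,0,150],"yaw":0}]'
 python3 -c "
from h import *
print(st())
snap('scene','s9');snap('top','t9')
crop('s9',220,130,400,310,3.3,'s9c');crop('t9',80,100,400,300,2.5,'t9c')"
```

```text
time: 17.0
tool_pos: [0.4371, 0.3528, 0.1827]
ee_rot: [-1.573, -0.003, 1.418]
wrist_force: [-0.4, 0.7, 0.2]
width: 0.0608
time: 17.6
tool_pos: [0.2884, 0.3753, 0.1815]
ee_rot: [-1.573, -0.001, 1.421]
wrist_force: [0.2, -0.7, 1.0]
width: 0.0606
{'time': 17.6, 'joint_positions': [0.796, -0.0806, 1.5864, -0.0006, 1.6335, -0.6253], 'tool_pos': [0.2884, 0.3753, 0.1815], 'ee_rot': [-1.5725, -0.0015, 1.4213], 'wrist_force': [0.2165, -0.6985, 0.9998], 'width': 0.0606}
```

View pics/s9c.png

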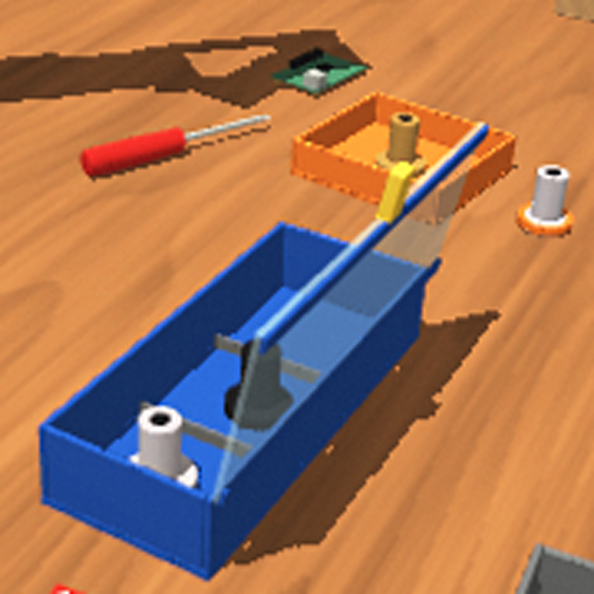

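View pics/t9c.png

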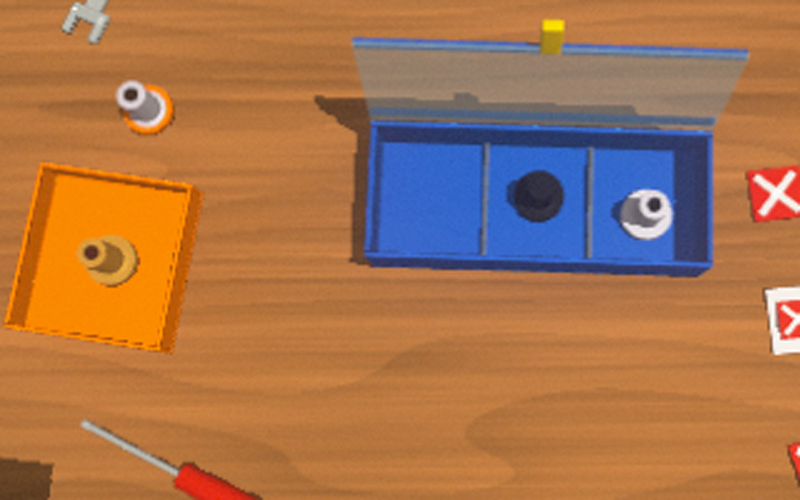

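Brass stands upright in the tray (top crop 107,260). Pocket0 is empty, black (538,195) and silver (646,213) stand in their pockets, the spare hasn't moved, and the lid is still open. The gripper is clear, so I hand in.

```bash
python3 -c "
from h import *
print(robot.close_job())"
```

```text
the job is handed in; nothing more can be done
None
```

The job is done and handed in at about 18 s of robot time, well inside the 54 s limit.

- **Lid:** I gripped it by its yellow tab and opened it to the stop. The images put it at about 1.74 rad.
- **Card:** the red crossed tile on it is at the left place. Pocket0 should therefore be empty, and the brass coupling was wrongly packed there.
- **Coupling:** I moved brass to the middle of the orange returns tray and released it on contact, at 3.7 N.

The last pictures show brass upright in the tray and pocket0 empty. Black and silver stand in their pockets, the spare has not moved, the lid is still open and the gripper is clear. No check failed. The highest wrist force I read was about 18 N, when pushing the lid against its stop. In the first lid fit, two front-edge points were off by about 3.6 pixels; the tab grip and the opening worked regardless.

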